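Screw the spout cap onto the sample mill so that it discharges into the dish

TASK

Pick up the loose spout cap by its wing grip, plug it into the threaded socket on top of the sample mill (feel gently for where the thread lets its lugs in; do not force it), and screw it clockwise, not to the end of the thread but only until the spout's outlet is over the middle of the glass dish. Let go and leave the cap screwed in there, upright; leave the dish and the things around the mill where they stand.

Things in the scene. Friction and masses are not known exactly. Their poses are not given: they have to be found in the camera images.
- cap: The loose spout cap, 0.2 kg, standing upright on its plug at the start. Origin: centre of the plug's underside; z up along its axis, x along the spout. Plug 40 mm in diameter, 29 mm high, its lowest 6 mm tapered to 32 mm; above it a round grey lid 62 mm in diameter, 29 to 39 mm above the underside. The aluminium spout, 20 mm thick, leaves the lid along +x and bends down at its end.
- wing (a point): Middle of the cap's wing grip, on the cap's axis 54 mm above its underside: an upright bar on the lid, 50 mm long (along the cap's x), 16 mm thick (along y), 39 to 69 mm above the underside.
- lugs (a point): Point on the cap's axis 10.5 mm above its underside, midway between the plug's two lugs, which stand out at the cap's +x and -x to 24.5 mm from the axis; each is 10 mm wide and 5 mm high.
- spout_tip (a point): Outlet of the cap's spout: 115 mm from the cap's axis along its x, 18 mm above the cap's underside.
- mill: The sample mill, fixed: black round housing 100 mm in diameter and 75 mm high with the aluminium socket on top. Origin: centre of its underside on the bench; x points towards the dish to within about 3 degrees.
- socket (a point): Centre of the socket's mouth, 103 mm above the bench, on the mill's axis; 66 mm outside, 43 mm opening with two opposite gaps for the lugs. Where they are is not measured: the lugs drop in with the spout somewhere 35 to 105 degrees counter-clockwise (from above) of the dish, when within about 4 degrees of the gap. While the lugs lie on the rim, the cap's underside is 8 mm below this point.
- seal_top (a point): Top of the sprung seal in the socket, on the mill's axis 22 mm below the mouth. The cap's underside rests on it when the lugs have dropped through the gaps (14 mm lower than with the lugs on the rim). The spring gives 4.5 N at first touch and 1.2 N more per mm, 6 mm at most.
- thread (a point): Point on the mill's axis in the thread, 8 mm below the mouth. Turned clockwise from the gaps, the lugs run free for about 30 degrees, then the thread draws the cap down 0.75 mm per 10 degrees, turning with up to 0.5 N m. A hard stop comes some 120 degrees after the gap, past the wanted place. The cap stays where it is left, so it can be regripped. Over 40 N of cap on mill is forcing it.
- dish: Round glass dish, 90 mm in diameter, 45 mm high, open on top, loose, next to the mill on a sheet of paper. Origin: centre of its underside.
- dish_mid (a point): Centre of the dish's mouth, 45 mm above the bench, about 115 mm from the mill's axis.
- jar: Bystander: jar with white cap, 54 mm in diameter, 75 mm high. Origin: centre of its underside.
- cup: Bystander: steel cup, 72 mm in diameter, 85 mm high. Origin: centre of its underside.
- lid: Bystander: small flat glass dish lid, 64 mm in diameter, 14 mm high. Origin: centre of its underside.

How it is judged:
By the outcome, as a careful person would: the job done as asked, in the order asked, and still so for the second after the job is handed in, with the robot touching nothing.
It also fails if it takes over 58 s, if anything falls off the work surface, if the arm or the gripper's body presses on something with over 40 N, if the wrist force passes 120 N, or if a joint passes its speed limit or range.

ROBOT

A 7-joint arm with a two-finger parallel gripper is mounted at the origin on the work surface. World frame = base frame: x ahead of the robot, y to its left, z up, the work surface at z = 0. Lengths are in m, angles in rad, forces in N, time in s.
With the tool pointing down it reaches from about 0.425 to 0.925 m from the base axis. Payload 6.8 kg.
Tool frame: the origin (TCP) lies at the very end of the fingers, on their centre line; the grasp point (between the pads) lies 19 mm behind it; z points along the fingers, y is the line along which they close (so a half turn about z gives the same grasp; the last joint's range is limited). The gripper opens to 85 mm and grips with 20 to 120 N. Pads are 22 mm wide; open, the fingers measure 114 mm over their backs; the gripper's body (76 mm by 85 mm) begins 54 mm behind the grasp point. The pads swing forward as they close: fully open they stand 13 mm farther back than shut.
Start: joints at [1.176, 0.477, 0.022, 1.555, -0.011, 1.109, -0.083], TCP at [0.191, -0.647, 0.211] pointing down, gripper open.
Joint ranges: [-2.96, 2.96], [-0.34, 2.1], [-1.41, 1.46], [0.24, 2.44], [-1.37, 4.51], [0.17, 1.92], [-2.96, 2.96]. Speed limits (rad/s): [2.39, 2.39, 3.14, 3.14, 3.14, 3.14, 3.14].

INTERFACE

Orientations are given as a unit quaternion [w, x, y, z].
In Python, from station import get_obs, read_camera, hand_in gives the robot as it stands.
- The arm moves only by the tool arm_command, never from a script. Its argument "commands" is one flat list of numbers, 7 for each row, row after row: the shift along the tool's x, y, z in m, then the turn, a rotation vector about the tool's x, y, z in degrees, then the opening, from 0 (shut) to 1 (fully open). In form: [tx, ty, tz, rx, ry, rz, fingers, tx, ty, tz, rx, ry, rz, fingers, ...]. A call has 1 to 8 rows; each row is the pose to reach, as a shift and turn from the pose commanded when the call began, along the tool's axes at that moment; what a row does not reach only later rows make up. A row lasts 1/10 s, in which the tool goes at most 50 mm and 8.59 degrees, less where a joint would pass 70% of its speed; a pose out of reach is approached as far as the arm can. A call with a gripper value outside its range is refused whole. The fingers move at their own pace and stop on an object; "force" is the grip in N (left out, the last holds). Time passes only in rows, so rows that repeat a pose let the fingers close. It gives the time, the measured TCP pose, the force, the opening and the grip force at its end, in the units of the state.
- get_obs(): the state, without advancing time (a new reading comes with each control period).
- read_camera(name): name is "side" or "top" or "wrist"; returns a dict with "img" (400x640x3 uint8, red, green, blue), "camera_matrix" (3x3 intrinsics, pixels), "k1" (the pictures are not rectified: a ray, as slopes to the right and down, at radius r is drawn at 1 + k1 r^2 times it, then the intrinsics apply), "pose" (4x4, takes a point from camera to world coordinates). Camera axes: x right, y down, z forward; pixel columns grow to the right and rows downward; lengths in m; the calibration is good to about 2 mm. A picture is of the moment at which its call begins. There is no depth.
- hand_in(): hands the job in; it is judged then, once.
The state is a dict: "t": time; "q": joint angles; "joint_vel": joint speeds; "joint_torque": joint torques, N m; "eef_pos": TCP position; "tool_rot": TCP orientation; "contact_force": force on the tool from outside, world axes, zero at the start; "torque": the same for the moment, N m; "gripper_width": opening from 0.0 (shut) to 1.0 (fully open); "grasp_force": force on a finger pad.
Only numpy, scipy, OpenCV 4.12 (cv2) and the standard library are available. Lean on these libraries where they do the work, as an engineer would, in place of code of your own. Each camera call takes 0.05 s, during which the arm holds its last target. There are 200 camera calls.

## Working session

There is one attempt and no reset: what is moved stays moved. The work goes in short steps, Python scripts to look and compute and a tool call to move; the robot and the scene stay as the last step left them, time stands still between calls to the robot, and variables do not carry over. Pictures are saved under pics/ and viewed, at most 10 in all, crops included, and the job is handed in when it is done.

Besides the shell and the picture viewer there is one more tool, called after ">>>" as name(argument=value, ...) on one line, values as JSON. arm_command: Moves the arm, as the interface text tells. Its arguments: {"type":"object","properties":{"commands":{"type":"array","items":{"type":"number"}},"force":{"type":"number"}},"required":["commands"]}

```bash
mkdir -p pics; ls; python3 - <<'E'
from station import *
import cv2,numpy as np
o=get_obs();print({k:np.round(v,3).tolist() for k,v in o.items()})
ims=[]
for n in ["side","top"]:
    c=read_camera(n);cv2.imwrite(f"pics/{n}0.png",c["img"][:,:,::-1]);print(n,c["camera_matrix"].tolist(),c["k1"],np.round(c["pose"],4).tolist())
E
```

```text
pics
{'t': 0.0, 'q': [1.176, 0.478, 0.022, 1.556, -0.012, 1.109, -0.083], 'joint_vel': [-0.001, 0.0, -0.001, 0.0, 0.001, 0.0, 0.0], 'joint_torque': [-0.001, -59.644, 1.608, -28.12, 0.012, 0.009, -0.0], 'eef_pos': [0.191, -0.647, 0.21], 'tool_rot': [-0.001, 0.99, 0.143, -0.0], 'contact_force': [-0.121, -0.061, -0.046], 'torque': [-0.067, -0.021, -0.037], 'grasp_force': 0.0, 'gripper_width': 1.003}
side [[504.17584452769233, 0.0, 328.57825918350653], [0.0, 504.17584452769233, 202.1532325184625], [0.0, 0.0, 1.0]] -0.1606395803708159 [[-0.8569, -0.3765, 0.352, 0.1578], [-0.5153, 0.64, -0.5699, 0.6557], [-0.0108, -0.6698, -0.7425, 0.8733], [0.0, 0.0, 0.0, 1.0]]
top [[398.2224015995697, 0.0, 315.637371692952], [0.0, 398.2224015995697, 205.78233752360197], [0.0, 0.0, 1.0]] -0.0699288629153663 [[0.0283, -0.9892, 0.144, 0.3845], [-0.9996, -0.0281, 0.0038, 0.0458], [0.0003, -0.1441, -0.9896, 1.0622], [0.0, 0.0, 0.0, 1.0]]
```

View pics/side0.png

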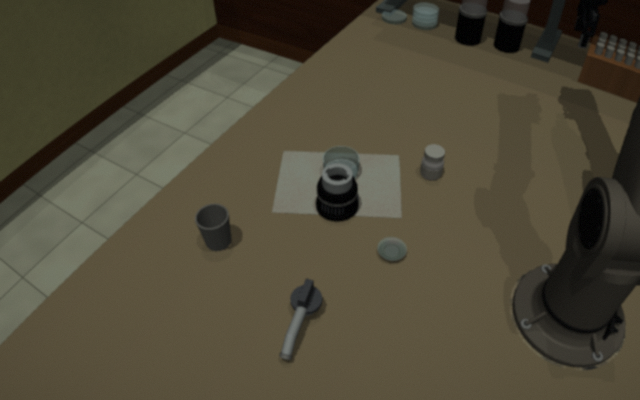

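View pics/top0.png

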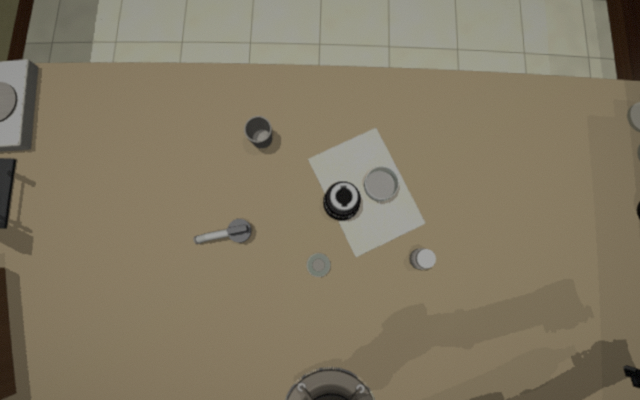

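```bash
cat > h.py <<'E'
from station import *
import cv2,numpy as np
def ray(c,uv):
    p=cv2.undistortPoints(np.float64(uv).reshape(-1,1,2),c["camera_matrix"],np.array([c["k1"],0,0,0.]),criteria=(3,50,1e-9))[:,0]
    d=np.c_[p,np.ones(len(p))]@c["pose"][:3,:3].T
    return c["pose"][:3,3],d
def onz(c,uv,z):
    o,d=ray(c,uv);return o+d*((z-o[2])/d[:,2])[:,None]
def proj(c,X):
    P=c["pose"];x=(np.atleast_2d(X)-P[:3,3])@P[:3,:3]
    return cv2.projectPoints(x,np.zeros(3),np.zeros(3),c["camera_matrix"],np.array([c["k1"],0,0,0.]))[0][:,0]
E
python3 - <<'E'
from h import *
t=read_camera("top");s=read_camera("side")
def cr(c,x0,y0,w,h,k):return cv2.convertScaleAbs(cv2.resize(c["img"][y0:y0+h,x0:x0+w,::-1],None,fx=k,fy=k,interpolation=cv2.INTER_CUBIC),alpha=1.6)
A=np.zeros((600,800,3),np.uint8)
A[:300,:400]=cr(t,310,150,100,75,4)
A[300:,:400]=cr(t,180,190,100,75,4)
A[:300,400:]=cr(s,290,140,100,75,4)
A[300:,400:]=cr(s,265,275,80,60,5)[:300,:400]*1 if False else cr(s,250,275,100,75,4)
cv2.imwrite("pics/m1.png",A)
E
```

```text
(no output)
```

View pics/m1.png

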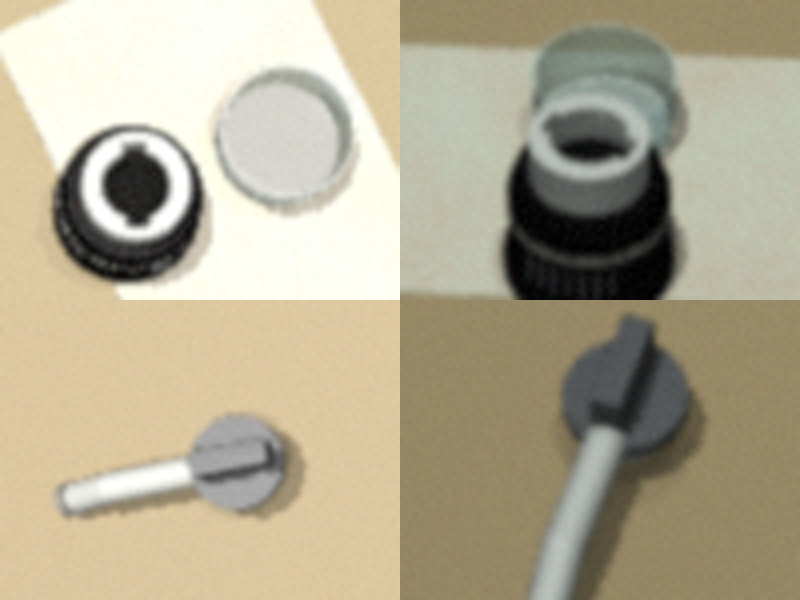

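```bash
python3 - <<'E'
from h import *
t=read_camera("top");s=read_camera("side")
g=t["img"].astype(int)
def blob(mask,seed):
    n,l,st,ce=cv2.connectedComponentsWithStats(mask.astype(np.uint8),connectivity=4)
    i=min((i for i in range(1,n) if st[i,4]>8),key=lambda i:np.hypot(*(ce[i]-seed)))
    return l==i,st[i],ce[i]
gray=g.mean(2);sat=g.max(2)-g.min(2)
print("vals socket",g[183,343],"hole",g[196,344],"paper",g[150,350],"dish",g[184,381],"lid",g[240,240],"spout",g[237,212],"table",g[210,215],"bar",g[231,235])
m,st,ce=blob((gray>110)&(np.hypot(np.arange(640)[None]-343.5,np.arange(400)[:,None]-197)<17),(343,197));print("socket",st,ce)
c=max(cv2.findContours(m.astype(np.uint8),0,1)[0],key=len)
e=cv2.fitEllipse(c);print(e,onz(t,[e[0]],.103))
S=onz(t,[e[0]],.103)[0]
# hole contour with subpixel via upsample
up=cv2.resize(gray[180:215,325:362],None,fx=8,fy=8,interpolation=cv2.INTER_CUBIC)
hm,st,ce=blob(up<75,(160,130));c=max(cv2.findContours(hm.astype(np.uint8),0,1)[0],key=len)[:,0]
P=onz(t,(c+.5)/8-.5+[325,180],.103)[:,:2];ctr=P.mean(0)
d=P-S[:2];r=np.hypot(*d.T);a=np.degrees(np.arctan2(d[:,1],d[:,0]))
for lo in range(-180,180,10):
    k=(a>=lo)&(a<lo+10); print(lo,round(r[k].mean()*1e3,1) if k.any() else None,end="; ")
print()
D=onz(t,[[380.6,183.9]],.045)[0];C=onz(t,[[239.1,230.0]],.039)[0]
d=D-S;print("dish",D,"sock",S,"dist",np.hypot(*d[:2]),"ang",np.degrees(np.arctan2(d[1],d[0])),"cap",C)
m,st,ce=blob((sat<28)&(gray>90)&(np.arange(640)[None]<233)&(np.arange(640)[None]>185),(210,237));print("spout",st,ce)
y,x=np.nonzero(m);L=onz(t,np.c_[x,y],.034)[:,:2]
u=np.linalg.svd(L-L.mean(0))[2][0] if len(L)<3000 else 0
print("spout ang pca",np.degrees(np.arctan2(*u[::-1])),"from centre",np.degrees(np.arctan2(*(L.mean(0)-C[:2])[::-1])),"tip",L[:,1].max())
for n,X in dict(cup=[[259,126,.085]],jar=[[425,258,.075]],lid=[[319,264,.01]]).items():print(n,onz(t,[X[0][:2]],X[0][2]))
# side predictions
print("side proj sock,dish,cap",proj(s,[S,D,C]).tolist())
E
```

```text
vals socket [138 138 137] hole [23 20 19] paper [159 159 151] dish [135 134 128] lid [107 107 108] spout [148 148 144] table [140 127 101] bar [102 101 100]
socket [331 183  26  27 311] [343.56270096 195.78456592]Traceback (most recent call last):
  File "<stdin>", line 12, in <module>
  File "h.py", line 8, in onz
    o,d=ray(c,uv);return o+d*((z-o[2])/d[:,2])[:,None]
        ~~~^^^^^^
  File "h.py", line 4, in ray
    p=cv2.undistortPoints(np.float64(uv).reshape(-1,1,2),c["camera_matrix"],np.array([c["k1"],0,0,0.]),criteria=(3,50,1e-9))[:,0]
      ~~~~~~~~~~~~~~~~~~~^^^^^^^^^^^^^^^^^^^^^^^^^^^^^^^^^^^^^^^^^^^^^^^^^^^^^^^^^^^^^^^^^^^^^^^^^^^^^^^^^^^^^^^^^^^^^^^^^^^
cv2.error: OpenCV(4.12.0) :-1: error: (-5:Bad argument) in function 'undistortPoints'
> Overload resolution failed:
>  - undistortPoints() got an unexpected keyword argument 'criteria'
>  - undistortPoints() got an unexpected keyword argument 'criteria'
```

```bash
sed -i 's/,criteria=(3,50,1e-9)//' h.py; cat > m.py <<'E'
from h import *
t=read_camera("top");s=read_camera("side")
g=t["img"].astype(int)
def blob(mask,seed):
    n,l,st,ce=cv2.connectedComponentsWithStats(mask.astype(np.uint8),connectivity=4)
    i=min((i for i in range(1,n) if st[i,4]>8),key=lambda i:np.hypot(*(ce[i]-seed)))
    return l==i,st[i],ce[i]
gray=g.mean(2);sat=g.max(2)-g.min(2)
m,st,ce=blob((gray>90)&(np.hypot(np.arange(640)[None]-343.5,np.arange(400)[:,None]-197)<17),(343,197))
c=max(cv2.findContours(m.astype(np.uint8),0,1)[0],key=len)
e=cv2.fitEllipse(c);print(e,onz(t,[e[0]],.103))
S=onz(t,[e[0]],.103)[0]
up=cv2.resize(gray[180:215,325:362].astype(np.float32),None,fx=8,fy=8,interpolation=cv2.INTER_CUBIC)
hm,st,ce=blob(up<75,(160,130));c=max(cv2.findContours(hm.astype(np.uint8),0,1)[0],key=len)[:,0]
P=onz(t,(c+.5)/8-.5+[325,180],.103)[:,:2];ctr=P.mean(0);print("hole ctr",ctr)
d=P-S[:2];r=np.hypot(*d.T);a=np.degrees(np.arctan2(d[:,1],d[:,0]))
for lo in range(-180,180,10):
    k=(a>=lo)&(a<lo+10); print(lo,round(r[k].mean()*1e3,1) if k.any() else None,end="; ")
print()
D=onz(t,[[380.6,183.9]],.045)[0];C=onz(t,[[239.1,230.0]],.039)[0]
d=D-S;print("dish",D,"sock",S,"dist",np.hypot(*d[:2]),"ang",np.degrees(np.arctan2(d[1],d[0])),"cap",C)
m,st,ce=blob((sat<28)&(gray>90)&(np.arange(640)[None]<233)&(np.arange(640)[None]>185),(210,237));print("spout",st,ce)
y,x=np.nonzero(m);L=onz(t,np.c_[x,y],.034)[:,:2]
u=np.linalg.svd(L-L.mean(0))[2][0]
print("spout ang pca",np.degrees(np.arctan2(*u[::-1])),"from centre",np.degrees(np.arctan2(*(L.mean(0)-C[:2])[::-1])),"tip",L[:,1].max())
for n,X in dict(cup=[259,126,.085],jar=[425,258,.075],lid=[319,264,.01]).items():print(n,onz(t,[X[:2]],X[2]))
print("side proj sock,dish,cap",proj(s,[S,D,C]).tolist())
E
python3 m.py
```

```text
((343.88336181640625, 195.11972045898438), (26.6673583984375, 29.07498550415039), 23.104700088500977) [[ 0.55236285 -0.01875935  0.103     ]]
hole ctr [ 0.55009106 -0.01795712]
-180 26.4; -170 24.3; -160 21.5; -150 20.7; -140 20.5; -130 20.2; -120 19.7; -110 19.2; -100 18.9; -90 18.6; -80 18.2; -70 18.3; -60 17.8; -50 17.7; -40 17.8; -30 17.9; -20 18.8; -10 21.7; 0 22.3; 10 22.0; 20 19.9; 30 18.4; 40 18.4; 50 18.9; 60 19.5; 70 20.0; 80 20.5; 90 20.7; 100 21.0; 110 21.2; 120 21.2; 130 21.2; 140 21.3; 150 21.3; 160 23.2; 170 26.3; 
dish [ 0.59495788 -0.11796035  0.045     ] sock [ 0.55236285 -0.01875935  0.103     ] dist 0.10795913881824022 ang -66.76223008139122 cap [0.46465024 0.2454361  0.039     ]
spout [193 221  40  23 356] [214.52247191 234.44101124]
spout ang pca -73.15810801813994 from centre 101.4664004279658 tip 0.3657650361133765
cup [[0.72932631 0.200686   0.085     ]]
jar [[ 0.4053045  -0.22456402  0.075     ]]
lid [[0.38387812 0.03671606 0.01      ]]
side proj sock,dish,cap [[336.75940739137934, 172.5684476101976], [342.32321551992226, 158.45938912549053], [306.4169663895694, 296.351884905861]]
```

>>> arm_command(commands=[0.41,-0.294,-0.14,0,0,0,1,0.41,-0.294,-0.14,0,0,0,1,0.41,-0.294,-0.14,0,0,0,1,0.41,-0.294,-0.14,0,0,0,1,0.41,-0.294,-0.14,0,0,0,1,0.41,-0.294,-0.14,0,0,0,1,0.41,-0.294,-0.14,0,0,0,1,0.41,-0.294,-0.14,0,0,0,1])

```text
t: 1.2
eef_pos: [0.4287, -0.3417, 0.3185]
tool_rot: [0.0, 0.99, 0.143, 0.0]
contact_force: [0.5, -0.2, -0.4]
gripper_width: 1.001
grasp_force: 0.0
```

```bash
cat > go.py <<'E'
import sys
from h import *
from scipy.spatial.transform import Rotation as R
def tool(o=None):
    o=o or get_obs();q=o["tool_rot"];return np.array(o["eef_pos"]),R.from_quat([q[1],q[2],q[3],q[0]]).as_matrix(),o
def down(yaw):
    c,s=np.cos(np.radians(yaw)),np.sin(np.radians(yaw));return np.array([[c,s,0],[s,-c,0],[0,0,-1.]])
def rel(x,y,z,yaw):
    p,T,o=tool();d=T.T@(np.array([x,y,z])-p);r=R.from_matrix(T.T@down(yaw)).as_rotvec(degrees=True)
    print("q",np.round(o["q"],3).tolist(),"t",o["t"],"p",p.round(4),"yaw",round(np.degrees(np.arctan2(T[1,0],T[0,0])),2),"F",np.round(o["contact_force"],1),"M",np.round(o["torque"],2))
    print("shift",d.round(4).tolist(),"rot",r.round(2).tolist())
if __name__=="__main__": rel(*map(float,sys.argv[1:5]))
E
python3 - <<'E'
from go import *
for y in (103,-77): rel(.465,.245,.25,y)
g=read_camera("wrist");p,T,o=tool();print("cam in tool",(T.T@(g["pose"][:3,3]-p)).round(4),(T.T@g["pose"][:3,:3]).round(3).tolist(),g["camera_matrix"].tolist(),g["k1"])
E
```

```text
q [0.692, 0.189, -0.156, 1.712, 0.031, 1.242, -0.755] t 1.2 p [ 0.4287 -0.3417  0.3185] yaw 16.42 F [ 0.5 -0.2 -0.4] M [-0.06 -0.12  0.02]
shift [0.2006, -0.5526, 0.0681] rot [0.05, 0.01, -86.58]
q [0.692, 0.189, -0.156, 1.712, 0.031, 1.242, -0.755] t 1.2 p [ 0.4287 -0.3417  0.3185] yaw 16.42 F [ 0.5 -0.2 -0.4] M [-0.06 -0.12  0.02]
shift [0.2006, -0.5526, 0.0681] rot [0.02, -0.05, 93.42]
cam in tool [ 0.0616  0.0069 -0.1599] [[-0.011, -0.96, -0.281], [1.0, -0.01, -0.003], [0.0, -0.281, 0.96]] [[284.34434094279766, 0.0, 318.6499253500475], [0.0, 284.34434094279766, 195.51409936466328], [0.0, 0.0, 1.0]] -0.03725314346098176
```

>>> arm_command(commands=[0.2,-0.552,0.12,0,0,-86.6,1,0.2,-0.552,0.12,0,0,-86.6,1,0.2,-0.552,0.12,0,0,-86.6,1,0.2,-0.552,0.12,0,0,-86.6,1,0.2,-0.552,0.12,0,0,-86.6,1,0.2,-0.552,0.12,0,0,-86.6,1,0.2,-0.552,0.12,0,0,-86.6,1,0.2,-0.552,0.12,0,0,-86.6,1])

```text
t: 2.05
eef_pos: [0.4516, 0.0493, 0.2375]
tool_rot: [0.001, 0.734, 0.679, 0.0]
contact_force: [0.9, -1.0, -0.3]
gripper_width: 1.001
grasp_force: 0.0
```

```bash
python3 go.py .465 .245 .2 103
```

```text
q [0.3, 0.123, -0.584, 1.996, 0.079, 1.043, -0.399] t 2.05 p [0.4516 0.0493 0.2375] yaw 85.51 F [ 0.9 -1.  -0.3] M [-0.01 -0.05  0.02]
shift [0.1961, -0.002, 0.0374] rot [0.07, 0.02, -17.49]
```

>>> arm_command(commands=[0.196,-0.002,0.0374,0,0,-17.5,1,0.196,-0.002,0.0374,0,0,-17.5,1,0.196,-0.002,0.0374,0,0,-17.5,1,0.196,-0.002,0.0374,0,0,-17.5,1,0.196,-0.002,0.0374,0,0,-17.5,1,0.196,-0.002,0.0374,0,0,-17.5,1,0.196,-0.002,0.0374,0,0,-17.5,1])

```text
t: 2.75
eef_pos: [0.4665, 0.2418, 0.2]
tool_rot: [0.0, 0.625, 0.78, -0.0]
contact_force: [0.4, -0.4, 1.0]
gripper_width: 0.999
grasp_force: 0.0
```

```bash
python3 - <<'E'
from go import *
rel(.465,.245,.2,103)
w=read_camera("wrist");cv2.imwrite("pics/w1.png",w["img"][:,:,::-1]);np.save("w1.npy",w,allow_pickle=True)
print(proj(w,[[.465,.245,.039],[.465,.245,.069]]))
E
```

```text
q [-0.012, 0.322, -0.705, 1.885, 0.243, 1.022, -0.6] t 2.75 p [0.4665 0.2418 0.2   ] yaw 102.59 F [ 0.4 -0.4  1. ] M [ 0.03 -0.03 -0.01]
shift [0.0035, -0.0007, -0.0] rot [-0.02, 0.06, -0.41]
[[317.78063631 173.33661884]
 [317.65738959 178.98257721]]
```

View pics/w1.png

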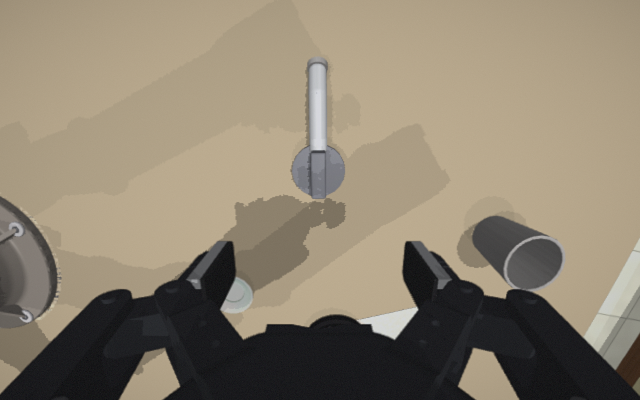

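```bash
python3 - <<'E'
from go import *
w=np.load("w1.npy",allow_pickle=True).item();g=w["img"].astype(int)
bl=g[:,:,2]-g[:,:,0]
print(g[170,300],g[170,318],g[100,318],g[110,290])
m=((bl>-8)).astype(np.uint8);m[:, :280]=0;m[:,360:]=0;m[205:]=0
# spout midline
pts=[]
for v in range(70,140,5):
    x=np.nonzero(m[v,300:336])[0]+300;pts.append([(x.min()+x.max())/2,v])
L=onz(w,pts,.039)[:,:2];u=np.linalg.svd(L-L.mean(0))[2][0];u*=np.sign(u[1])
print("spout yaw",np.degrees(np.arctan2(*u[::-1])),"centre",L.mean(0))
c=max(cv2.findContours(m,0,1)[0],key=len)[:,0]
k=(c[:,1]>150)&(c[:,1]<188);P=onz(w,c[k],.039)[:,:2]
A=np.c_[2*P,np.ones(len(P))];s=np.linalg.lstsq(A,(P**2).sum(1),rcond=None)[0]
print("lid c",s[:2],"r",np.sqrt(s[2]+s[0]**2+s[1]**2))
C=s[:2];print("line offset of lid from spout axis",np.cross(u,C-L.mean(0)))
E
```

```text
[119 121 128] [134 136 144] [214 215 221] [179 164 137]
spout yaw 103.19748452959983 centre [0.44758299 0.32110132]
lid c [0.46455018 0.24837573] r 0.029901200367929467
line offset of lid from spout axis 8.47730180392782e-05<stdin>:16: DeprecationWarning: Arrays of 2-dimensional vectors are deprecated. Use arrays of 3-dimensional vectors instead. (deprecated in NumPy 2.0)
```

>>> arm_command(commands=[0.0026,0,0.04,0,0,-0.2,1,0.0026,0,0.08,0,0,-0.2,1,0.0026,0,0.115,0,0,-0.2,1,0.0026,0,0.14,0,0,-0.2,1,0.0026,0,0.156,0,0,-0.2,1,0.0026,0,0.156,0,0,-0.2,1,0.0026,0,0.156,0,0,-0.2,1])

```text
t: 3.5
eef_pos: [0.4663, 0.2456, 0.0449]
tool_rot: [0.0, 0.624, 0.782, 0.0]
contact_force: [-0.1, -0.6, -0.2]
gripper_width: 0.998
grasp_force: 0.0
```

```bash
python3 go.py .4645 .2480 .044 103.2
```

```text
q [-0.126, 0.533, -0.6, 2.009, 0.446, 0.729, -0.777] t 3.5 p [0.4663 0.2456 0.0449] yaw 102.83 F [-0.1 -0.6 -0.2] M [0.02 0.02 0.02]
shift [0.0027, -0.0013, 0.0009] rot [0.06, -0.0, -0.37]
```

>>> arm_command(commands=[0.0025,-0.0012,0.001,0,0,-0.4,1,0.0025,-0.0012,0.001,0,0,-0.4,1,0.0025,-0.0012,0.001,0,0,-0.4,0,0.0025,-0.0012,0.001,0,0,-0.4,0,0.0025,-0.0012,0.001,0,0,-0.4,0,0.0025,-0.0012,0.001,0,0,-0.4,0,0.0025,-0.0012,0.001,0,0,-0.4,0,0.0025,-0.0012,0.001,0,0,-0.4,0], force=60)

```text
t: 4.3
eef_pos: [0.4641, 0.2481, 0.0433]
tool_rot: [0.0, 0.621, 0.784, 0.0]
contact_force: [0.5, -0.2, 2.4]
gripper_width: 0.157
grasp_force: 58.7
```

```bash
python3 - <<'E'
from go import *
rel(.4645,.248,.2,103.2)
o=get_obs();print(o["gripper_width"],o["grasp_force"])
E
```

```text
q [-0.131, 0.535, -0.601, 2.011, 0.449, 0.727, -0.778] t 4.3 p [0.4641 0.2481 0.0433] yaw 103.28 F [ 0.5 -0.2  2.4] M [-0.08  0.03  0.02]
shift [-0.0001, 0.0005, -0.1567] rot [0.02, -0.0, 0.08]
0.15669099458588864 58.6813884973526
```

>>> arm_command(commands=[0,0,-0.03,0,0,0,0,0,0,-0.08,0,0,0,0,0,0,-0.13,0,0,0,0,0,0,-0.17,0,0,0,0,0,0,-0.19,0,0,0,0,0,0,-0.19,0,0,0,0,0,0,-0.19,0,0,0,0])

```text
t: 5.0
eef_pos: [0.4633, 0.2473, 0.232]
tool_rot: [-0.0, 0.621, 0.784, -0.001]
contact_force: [-0.6, -0.5, -3.6]
gripper_width: 0.158
grasp_force: 59.4
```

```bash
python3 - <<'E'
from go import *
from scipy.optimize import least_squares
rel(.549,-.018,.23,33)
t=read_camera("top");s=read_camera("side")
for n,z,a,b in [("sock",.103,[[344.1,195.5],[343.3,195.6]],[[336.8,174.1]]),("dish",.045,[[380.6,183.9]],[])]:
    print(n,onz(t,a,z)[:,:2].round(4).tolist(),onz(s,b,z)[:,:2].round(4).tolist() if b else "")
def cr(c,x0,y0,w,h,k):return cv2.convertScaleAbs(cv2.resize(c["img"][y0:y0+h,x0:x0+w,::-1],None,fx=k,fy=k,interpolation=cv2.INTER_CUBIC),alpha=1.5)
A=np.zeros((600,800,3),np.uint8)
A[:,:400]=cr(t,325,165,80,120,5)[:600]
A[:,400:]=cr(s,300,140,80,120,5)
# grid labels: side & top white-rim scans
cv2.imwrite("pics/m2.png",A)
gt=t["img"].mean(2);gs=s["img"].mean(2)
print("top row 195",gt[195,322:366].astype(int).tolist());print("top col 344",gt[176:220,344].astype(int).tolist())
print("side row 170",gs[170,315:360].astype(int).tolist());print("side col 337",gs[150:200,337].astype(int).tolist())
E
```

```text
q [0.003, 0.29, -0.73, 1.847, 0.217, 1.087, -0.577] t 5.0 p [0.4633 0.2473 0.232 ] yaw 103.27 F [-0.6 -0.5 -3.6] M [-0.1   0.01 -0.02]
shift [-0.2779, 0.0225, 0.0022] rot [-0.03, 0.08, 70.27]
sock [[0.5514, -0.0193], [0.5511, -0.0174]] [[0.5499, -0.0147]]
dish [[0.595, -0.118]] 
top row 195 [129, 117, 78, 36, 24, 35, 36, 58, 115, 160, 172, 174, 161, 106, 45, 24, 22, 25, 28, 25, 24, 24, 25, 27, 24, 24, 24, 22, 24, 50, 109, 160, 173, 175, 163, 118, 55, 45, 103, 158, 169, 169, 168, 165]
top col 344 [170, 170, 170, 172, 161, 114, 97, 148, 164, 130, 85, 54, 34, 27, 26, 26, 25, 25, 24, 25, 24, 26, 25, 26, 24, 26, 27, 25, 22, 39, 89, 150, 165, 135, 88, 45, 35, 39, 25, 14, 24, 30, 19, 26]
side row 170 [7, 6, 4, 6, 4, 0, 15, 61, 110, 126, 117, 91, 68, 61, 61, 60, 60, 62, 62, 63, 65, 65, 65, 68, 69, 71, 69, 69, 71, 79, 96, 114, 129, 134, 133, 131, 120, 107, 99, 98, 96, 91, 80, 81, 87]
side col 337 [82, 83, 88, 94, 99, 101, 99, 97, 96, 109, 118, 113, 113, 122, 130, 128, 118, 95, 73, 68, 65, 65, 62, 54, 37, 21, 10, 10, 14, 32, 70, 107, 129, 131, 115, 89, 70, 50, 26, 10, 14, 18, 30, 34, 37, 36, 26, 21, 17, 10]
```

```bash
python3 - <<'E'
from h import *
t=read_camera("top");s=read_camera("side")
print(onz(t,[[343.5,195.9]],.103).round(4),onz(s,[[336.8,173.6]],.103).round(4))
E
```

```text
[[ 0.5504 -0.0179  0.103 ]] [[ 0.5507 -0.0161  0.103 ]]
```

View pics/m2.png

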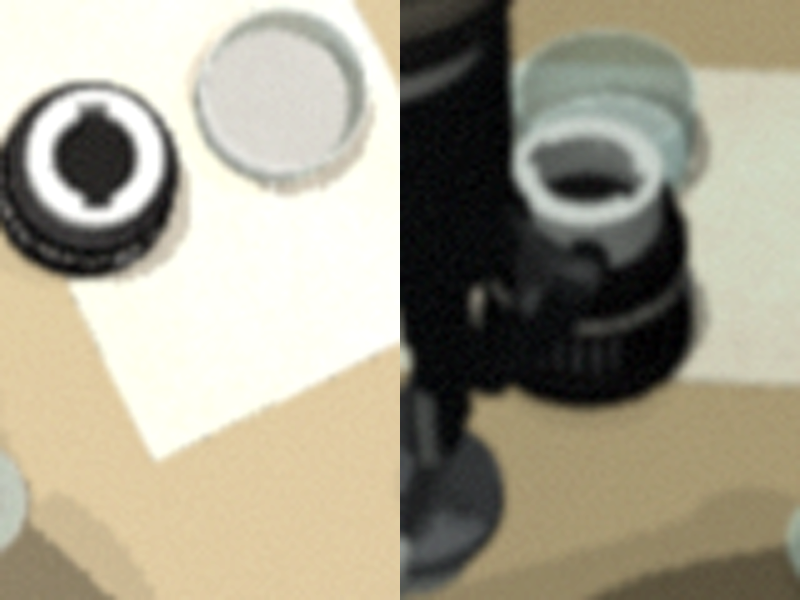

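```bash
python3 go.py .5505 -.0172 .20 1.6
```

```text
q [0.002, 0.291, -0.73, 1.848, 0.217, 1.087, -0.577] t 5.2 p [0.4629 0.2473 0.2312] yaw 103.3 F [-0.4  1.1 -1.9] M [-0.01 -0.03 -0.02]
shift [-0.2775, 0.0245, 0.0313] rot [-0.1, 0.19, 101.7]
```

>>> arm_command(commands=[-0.03,0.003,0.005,0,0,8.5,0,-0.07,0.006,0.01,0,0,17,0,-0.11,0.01,0.015,0,0,25.5,0,-0.15,0.014,0.02,0,0,34,0,-0.19,0.017,0.025,0,0,42.5,0,-0.22,0.02,0.03,0,0,51,0,-0.25,0.022,0.03,0,0,59.5,0,-0.27,0.0245,0.03,0,0,68,0])

```text
t: 6.0
eef_pos: [0.5493, -0.012, 0.2015]
tool_rot: [0.0, 0.954, 0.299, -0.001]
contact_force: [0.3, 0.2, -2.7]
gripper_width: 0.159
grasp_force: 59.3
```

```bash
python3 go.py .5505 -.0172 .20 1.6
```

```text
q [0.225, 0.31, -0.386, 1.845, 0.136, 1.015, -1.18] t 6.0 p [ 0.5493 -0.012   0.2015] yaw 34.8 F [ 0.3  0.2 -2.7] M [0.06 0.   0.01]
shift [-0.002, 0.0049, 0.0015] rot [-0.0, 0.16, 33.2]
```

>>> arm_command(commands=[-0.001,0.003,0.0015,0,0,8.5,0,-0.002,0.0049,0.0015,0,0,17,0,-0.002,0.0049,0.0015,0,0,25.5,0,-0.002,0.0049,0.0015,0,0.16,33.2,0,-0.002,0.0049,0.0015,0,0.16,33.2,0,-0.002,0.0049,0.0015,0,0.16,33.2,0,-0.002,0.0049,0.0015,0,0.16,33.2,0])

```text
t: 6.7
eef_pos: [0.5507, -0.0142, 0.2011]
tool_rot: [-0.0, 1.0, 0.02, 0.001]
contact_force: [-0.2, -0.2, -2.4]
gripper_width: 0.159
grasp_force: 59.3
```

```bash
python3 - <<'E'
from go import *
rel(.5505,-.0172,.142,1.6)
w=read_camera("wrist");t=read_camera("top");cv2.imwrite("pics/w2.png",w["img"][:,:,::-1])
E
```

```text
q [0.15, 0.3, -0.287, 1.851, 0.098, 1.003, -1.71] t 6.7 p [ 0.5507 -0.0142  0.2011] yaw 2.25 F [-0.2 -0.2 -2.4] M [-0.01 -0.03 -0.02]
shift [-0.0004, 0.003, 0.0591] rot [-0.05, -0.1, 0.65]
```

View pics/w2.png

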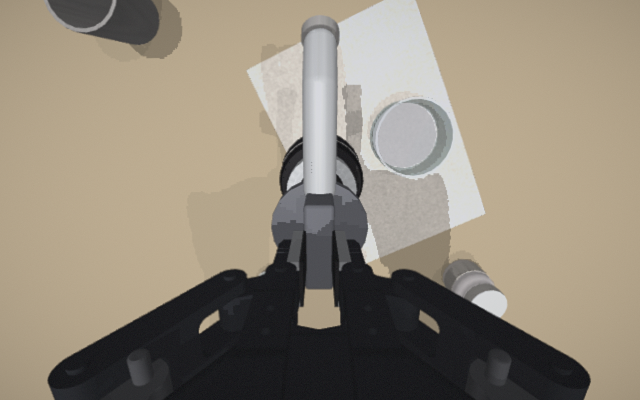

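>>> arm_command(commands=[-0.0004,0.003,0.02,0,0,0.6,0,-0.0004,0.003,0.04,0,0,0.6,0,-0.0004,0.003,0.052,0,0,0.6,0,-0.0004,0.003,0.056,0,0,0.6,0,-0.0004,0.003,0.058,0,0,0.6,0,-0.0004,0.003,0.058,0,0,0.6,0,-0.0004,0.003,0.058,0,0,0.6,0])

```text
t: 7.5
eef_pos: [0.5514, -0.0172, 0.1443]
tool_rot: [-0.0, 1.0, 0.013, 0.002]
contact_force: [-0.2, -0.1, -2.8]
gripper_width: 0.16
grasp_force: 59.3
```

```bash
python3 - <<'E'
from go import *
rel(.5505,-.0172,.137,1.6)
w=read_camera("wrist");cv2.imwrite("pics/w3.png",w["img"][:,:,::-1]);np.save("w3.npy",w,allow_pickle=True)
E
```

```text
q [0.142, 0.364, -0.276, 1.906, 0.125, 0.884, -1.741] t 7.5 p [ 0.5514 -0.0172  0.1443] yaw 1.49 F [-0.2 -0.1 -2.8] M [ 0.03 -0.04 -0.01]
shift [-0.001, -0.0, 0.0073] rot [-0.05, -0.23, -0.11]
```

View pics/w3.png

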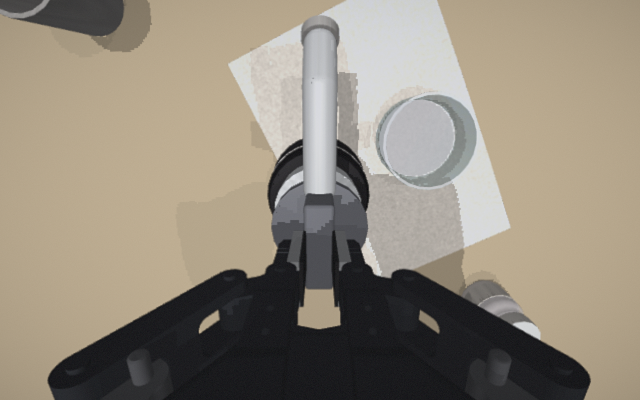

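>>> arm_command(commands=[-0.001,0,0.002,0,-0.2,0,0,-0.001,0,0.004,0,-0.2,0,0,-0.001,0,0.005,0,-0.2,0,0,-0.001,0,0.006,0,-0.2,0,0,-0.001,0,0.007,0,-0.2,0,0,-0.001,0,0.007,0,-0.2,0,0])

```text
t: 8.15
eef_pos: [0.5498, -0.0173, 0.1364]
tool_rot: [-0.0, 1.0, 0.013, -0.0]
contact_force: [0.6, 0.6, -3.6]
gripper_width: 0.156
grasp_force: 59.3
```

```bash
python3 - <<'E'
from go import *
rel(.5505,-.0172,.137,1.6)
w=np.load("w3.npy",allow_pickle=True).item()
P=onz(w,[[376,140],[477,138],[424,93],[424,188]],.045)[:,:2]
# refine: sample rim by circle fit of four extreme points
A=np.c_[2*P,np.ones(4)];s=np.linalg.lstsq(A,(P**2).sum(1),rcond=None)[0]
print("dish",s[:2],"r",np.sqrt(s[2]+s[:2]@s[:2]));d=s[:2]-[.5505,-.0172];print(np.hypot(*d),np.degrees(np.arctan2(d[1],d[0])))
E
```

```text
q [0.141, 0.375, -0.275, 1.912, 0.129, 0.872, -1.744] t 8.15 p [ 0.5498 -0.0173  0.1364] yaw 1.49 F [ 0.6  0.6 -3.6] M [ 0.07 -0.07  0.01]
shift [0.0007, -0.0001, -0.0006] rot [-0.05, 0.05, -0.11]
dish [ 0.6005484  -0.11525327] r 0.04502145767494602
0.11008763172335792 -62.95930392635718
```

>>> arm_command(commands=[0.0005,0,0.001,0,0,0,0,0.0005,0,0.002,0,0,0,0,0.0005,0,0.003,0,0,0,0,0.0005,0,0.004,0,0,0,0,0.0005,0,0.004,0,0,0,0])

```text
t: 8.65
eef_pos: [0.5502, -0.0173, 0.1323]
tool_rot: [-0.0, 1.0, 0.013, -0.001]
contact_force: [-0.4, 0.9, -2.9]
gripper_width: 0.161
grasp_force: 59.3
```

```bash
python3 go.py .5505 -.0172 .130 1.6
```

```text
q [0.14, 0.38, -0.274, 1.915, 0.131, 0.865, -1.746] t 8.65 p [ 0.5502 -0.0173  0.1323] yaw 1.49 F [-0.4  0.9 -2.9] M [ 0.16 -0.08  0.06]
shift [0.0003, -0.0, 0.0023] rot [-0.05, 0.07, -0.11]
```

>>> arm_command(commands=[0.0003,0,0.0015,0,0,0,0,0.0003,0,0.003,0,0,0,0,0.0003,0,0.0045,0,0,0,0,0.0003,0,0.006,0,0,0,0,0.0003,0,0.007,0,0,0,0,0.0003,0,0.007,0,0,0,0])

```text
t: 9.25
eef_pos: [0.5504, -0.0175, 0.1253]
tool_rot: [-0.0, 1.0, 0.013, -0.001]
contact_force: [0.1, -0.0, -2.8]
gripper_width: 0.155
grasp_force: 59.3
```

```bash
python3 go.py .5505 -.0172 .124 1.6
```

```text
q [0.138, 0.39, -0.272, 1.92, 0.135, 0.851, -1.749] t 9.25 p [ 0.5504 -0.0175  0.1253] yaw 1.47 F [ 0.1 -0.  -2.8] M [ 0.11 -0.    0.01]
shift [0.0001, -0.0003, 0.0013] rot [-0.04, 0.08, -0.13]
```

Still free; lower the last couple of millimetres onto the seal.

>>> arm_command(commands=[0,0,0.0005,0,0,0,0,0,0,0.001,0,0,0,0,0,0,0.0015,0,0,0,0,0,0,0.002,0,0,0,0,0,0,0.002,0,0,0,0])

```text
t: 9.75
eef_pos: [0.5508, -0.0175, 0.1239]
tool_rot: [-0.0, 1.0, 0.013, -0.0]
contact_force: [-1.7, -0.6, 2.0]
gripper_width: 0.155
grasp_force: 59.9
```

```bash
python3 go.py .5505 -.0172 .124 1.6
```

```text
q [0.137, 0.392, -0.272, 1.921, 0.136, 0.847, -1.75] t 9.75 p [ 0.5508 -0.0175  0.1239] yaw 1.48 F [-1.7 -0.6  2. ] M [-0.12  0.25  0.02]
shift [-0.0003, -0.0003, -0.0001] rot [-0.03, 0.02, -0.12]
```

>>> arm_command(commands=[-0.0003,0,0,0,0,5,0,-0.0003,0,0,0,0,10,0,-0.0003,0,0,0,0,15,0,-0.0003,0,0,0,0,20,0,-0.0003,0,0,0,0,25,0,-0.0003,0,0,0,0,25,0])

```text
t: 10.35
eef_pos: [0.5508, -0.0168, 0.124]
tool_rot: [-0.001, 0.979, -0.204, 0.0]
contact_force: [0.0, 1.3, 1.6]
gripper_width: 0.16
grasp_force: 59.9
```

```bash
python3 go.py .5505 -.0172 .124 -64
```

```text
q [0.061, 0.384, -0.178, 1.926, 0.088, 0.839, -2.144] t 10.35 p [ 0.5508 -0.0168  0.124 ] yaw -23.53 F [0.  1.3 1.6] M [ 0.24  0.02 -0.05]
shift [-0.0001, 0.0005, -0.0] rot [-0.06, 0.03, 40.47]
```

>>> arm_command(commands=[0,0.0003,0,0,0,4,0,0,0.0003,0.0003,0,0,8,0,0,0.0003,0.0006,0,0,12,0,0,0.0003,0.0009,0,0,16,0,0,0.0003,0.0011,0,0,20,0,0,0.0003,0.0011,0,0,20,0])

```text
t: 10.95
eef_pos: [0.5509, -0.0172, 0.123]
tool_rot: [-0.001, 0.929, -0.37, 0.0]
contact_force: [0.8, 1.8, 2.7]
gripper_width: 0.164
grasp_force: 60.0
```

```bash
python3 go.py .5505 -.0172 .124 -64
```

```text
q [0.001, 0.381, -0.103, 1.931, 0.05, 0.831, -2.456] t 10.95 p [ 0.5509 -0.0172  0.123 ] yaw -43.4 F [0.8 1.8 2.7] M [ 0.31 -0.11 -0.01]
shift [-0.0003, 0.0003, -0.001] rot [-0.07, 0.02, 20.6]
```

>>> arm_command(commands=[-0.0002,0.0002,0.0003,0,0,4,0,-0.0002,0.0002,0.0006,0,0,8,0,-0.0002,0.0002,0.0009,0,0,12,0,-0.0002,0.0002,0.0012,0,0,16,0,-0.0002,0.0002,0.0012,0,0,16,0])

```text
t: 11.45
eef_pos: [0.5508, -0.0174, 0.1218]
tool_rot: [-0.001, 0.869, -0.495, 0.0]
contact_force: [1.0, 1.0, 4.5]
gripper_width: 0.16
grasp_force: 60.1
```

```bash
python3 - <<'E'
from go import *
rel(.5505,-.0172,.1218,-64)
w=read_camera("wrist");t=read_camera("top");s=read_camera("side")
np.save("w4.npy",w,allow_pickle=True)
def cr(c,x0,y0,w,h,k):return cv2.convertScaleAbs(cv2.resize(c["img"][y0:y0+h,x0:x0+w,::-1],None,fx=k,fy=k,interpolation=cv2.INTER_CUBIC),alpha=1.4)
A=np.zeros((600,800,3),np.uint8)
A[:400,:640]=w["img"][:,:,::-1]
A[400:,:400]=cr(t,330,160,80,40,5);A[400:,400:]=cr(s,300,140,80,40,5)
cv2.imwrite("pics/m3.png",A)
print("tip px", proj(w,[[0.5505+.115*np.cos(np.radians(-60)),-.0172+.115*np.sin(np.radians(-60)),.095]]))
E
```

```text
q [-0.047, 0.38, -0.042, 1.936, 0.02, 0.825, -2.707] t 11.45 p [ 0.5508 -0.0174  0.1218] yaw -59.37 F [1.  1.  4.5] M [ 0.24 -0.29  0.04]
shift [-0.0003, 0.0002, -0.0] rot [-0.08, 0.02, 4.63]
tip px [[321.57551247  38.60543994]]
```

View pics/m3.png

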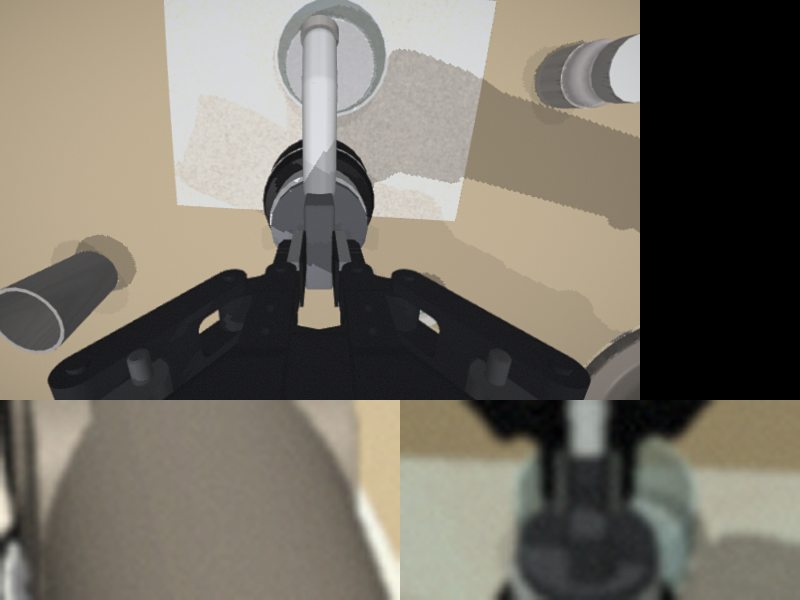

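```bash
python3 - <<'E'
from go import *
from scipy.optimize import least_squares
w=np.load("w4.npy",allow_pickle=True).item();g=w["img"].astype(int)
for v in (45,55,65): print(v,g[v,268:290].tolist()[::1] if 0 else (g[v,268:290,0]-g[v,268:290,2]).tolist(),g[v,268:290].mean(1).astype(int).tolist(),"|",g[v,376:398].mean(1).astype(int).tolist())
P=onz(w,[[277.5,57],[386,57],[345,115],[360,105]],.045)[:,:2]
f=least_squares(lambda c:np.hypot(*(P-c).T)-.045,P.mean(0));print(f.x,f.fun*1e3)
for m in ([.5508,-.0174],[.5505,-.0165]):
    d=f.x-m;print(np.hypot(*d),np.degrees(np.arctan2(*d[::-1])))
T=onz(w,[[320,30]],.1)[0];d=T[:2]-[.5508,-.0174];print("tip ang",np.degrees(np.arctan2(*d[::-1])))
E
```

```text
45 [6, 1, -4, -3, 0, 2, 5, 1, -1, -2, -2, -1, 0, -1, -2, -1, -1, 0, 0, -1, -2, -4] [213, 215, 216, 216, 215, 215, 212, 209, 214, 215, 193, 148, 143, 142, 144, 145, 143, 143, 139, 138, 142, 152] | [131, 132, 132, 130, 129, 130, 128, 128, 163, 207, 216, 216, 213, 215, 215, 216, 215, 216, 216, 215, 215, 212]
55 [1, -4, -4, 1, 6, 8, 3, -1, 0, -1, -1, -1, -1, 0, 0, 0, 0, -4, -5, -4, -3, -3] [215, 216, 218, 216, 213, 202, 199, 212, 213, 185, 142, 138, 139, 140, 142, 143, 143, 144, 154, 175, 185, 184] | [131, 133, 131, 128, 129, 131, 131, 128, 129, 158, 196, 214, 215, 187, 170, 169, 171, 173, 173, 168, 164, 163]
65 [-2, 0, 0, 0, 3, 12, 10, 2, 0, -1, -3, 0, 0, -1, -2, -2, -2, -2, -3, -3, -2, -2] [217, 216, 216, 216, 215, 208, 201, 207, 215, 215, 182, 145, 143, 143, 145, 146, 142, 158, 178, 186, 185, 184] | [136, 130, 131, 133, 133, 134, 131, 132, 164, 194, 198, 189, 172, 163, 166, 168, 169, 169, 166, 166, 171, 173]
[ 0.60088082 -0.12090259] [-3.04127694 -2.67536431  1.25415204 -1.26485388]
0.11498206443936776 -64.17949251698593
0.11592294121958835 -64.23976678377387
tip ang -59.58285158093218
```

>>> arm_command(commands=[-0.0003,0.0002,0.0002,0,0,2.4,0,-0.0003,0.0002,0.0004,0,0,4.7,0,-0.0003,0.0002,0.0004,0,0,4.7,0,-0.0003,0.0002,0.0004,0,0,4.7,0])

```text
t: 12.0
eef_pos: [0.5502, -0.0175, 0.1213]
tool_rot: [-0.0, 0.848, -0.53, -0.0]
contact_force: [2.9, -0.3, 5.3]
gripper_width: 0.159
grasp_force: 60.3
```

```bash
python3 go.py .5505 -.0172 .1214 -64.2
```

```text
q [-0.061, 0.379, -0.025, 1.938, 0.011, 0.823, -2.781] t 12.0 p [ 0.5502 -0.0175  0.1213] yaw -64.07 F [ 2.9 -0.3  5.3] M [ 0.21 -0.4  -0.03]
shift [-0.0001, -0.0004, -0.0001] rot [-0.05, 0.03, 0.13]
```

>>> arm_command(commands=[0.0003,0,-0.0003,0,0,0,0,0.0003,0,-0.0006,0,0,0,0,0.0003,0,-0.0008,0,0,0,0,0.0003,0,-0.0008,0,0,0,0])

```text
t: 12.4
eef_pos: [0.55, -0.0177, 0.1215]
tool_rot: [-0.0, 0.847, -0.531, -0.0]
contact_force: [3.4, 1.1, -1.0]
gripper_width: 0.159
grasp_force: 59.6
```

```bash
python3 go.py .5505 -.0172 .1214 -64.2
```

```text
q [-0.061, 0.379, -0.024, 1.938, 0.011, 0.825, -2.782] t 12.4 p [ 0.55   -0.0177  0.1215] yaw -64.18 F [ 3.4  1.1 -1. ] M [ 0.28 -1.01  0.01]
shift [-0.0002, -0.0007, 0.0001] rot [0.0, 0.05, 0.02]
```

>>> arm_command(commands=[0,0,0.0003,0,0,0,0,0,0,0.0003,0,0,0,0.4,0,0,0.0003,0,0,0,0.6,0,0,0.0003,0,0,0,0.8,0,0,-0.01,0,0,0,0.8,0,0,-0.03,0,0,0,0.8,0,0,-0.06,0,0,0,0.8,0,0,-0.1,0,0,0,0.8])

```text
t: 13.2
eef_pos: [0.5483, -0.0179, 0.222]
tool_rot: [0.001, 0.847, -0.531, -0.002]
contact_force: [0.4, -0.7, 0.4]
gripper_width: 0.799
grasp_force: 0.0
```

```bash
python3 - <<'E'
from go import *
rel(.5505,-.0172,.23,-64.2);print(get_obs()["gripper_width"])
w=read_camera("wrist");np.save("w5.npy",w,allow_pickle=True);s=read_camera("side")
A=np.zeros((600,800,3),np.uint8);A[:400,:640]=w["img"][:,:,::-1]
A[400:,:400]=cv2.resize(s["img"][140:190,295:395,::-1],None,fx=4,fy=4,interpolation=2)
cv2.imwrite("pics/m4.png",A)
E
```

```text
q [-0.064, 0.262, -0.02, 1.843, 0.005, 1.041, -2.777] t 13.2 p [ 0.5483 -0.0179  0.222 ] yaw -64.21 F [ 0.4 -0.7  0.4] M [-0.   -0.01 -0.05]
shift [0.0003, -0.0023, -0.008] rot [0.22, 0.14, -0.01]
0.7985678728422714
```

View pics/m4.png

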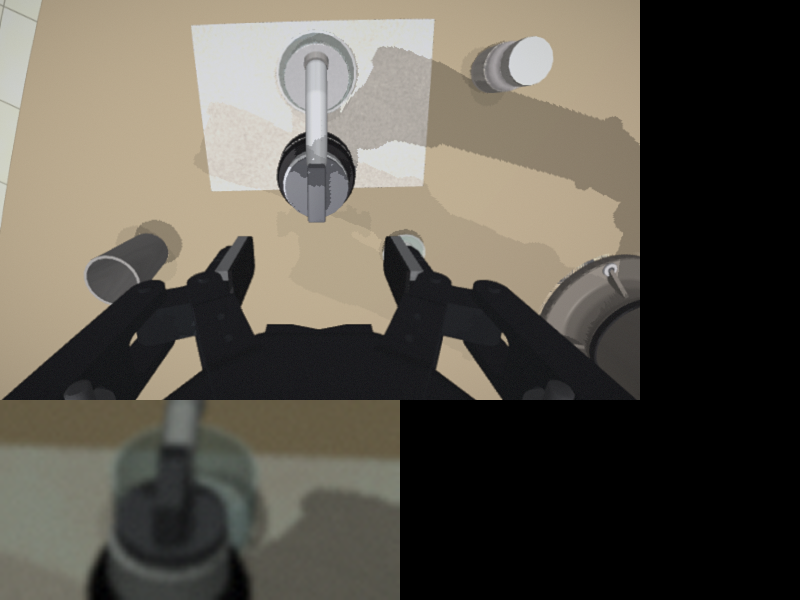

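```bash
python3 - <<'E'
from go import *
from scipy.optimize import least_squares
w=np.load("w5.npy",allow_pickle=True).item();g=w["img"].astype(np.uint8)
P=onz(w,[[278.3,70],[358,70],[318,33],[316,114]],.045)[:,:2]
f=least_squares(lambda c:np.hypot(*(P-c[:2]).T)-c[2],[.6,-.12,.045]);D=f.x[:2];print("dish",f.x,f.fun*1e3)
# spout midline + lid centre
gr=g.mean(2);sp=[]
for v in range(80,125,5):
    r=gr[v,296:336];e=np.gradient(cv2.GaussianBlur(r.reshape(1,-1),(3,1),0)[0]);print(v,r.astype(int).tolist()[6:36]) if v in(85,120) else 0
lid=onz(w,[[317,185]],.119)[0]
S=onz(w,[[316.0,75],[316.7,150]],.12)
a=lambda d:np.degrees(np.arctan2(d[1],d[0]))
print("spout yaw",a((S[0]-S[1])[:2]),"lid",lid)
for M in ([.5505,-.0172],lid[:2]):print("dish dir",a(D-M),np.hypot(*(D-M)))
E
```

```text
dish [ 0.59735673 -0.11950201  0.04348575] [ 1.08610228  1.02372025 -1.17108518 -0.93873735]
85 [183, 186, 185, 154, 150, 165, 178, 185, 191, 199, 199, 201, 201, 198, 200, 202, 202, 201, 194, 187, 182, 179, 168, 152, 135, 155, 183, 188, 186, 186]
120 [199, 201, 201, 169, 157, 172, 189, 197, 208, 215, 218, 220, 219, 220, 219, 219, 220, 219, 214, 198, 199, 195, 183, 165, 142, 137, 154, 159, 157, 162]
spout yaw -63.71625229970632 lid [ 0.55143457 -0.0213857   0.119     ]
dish dir -65.39110702019522 0.11252224089262954
dish dir -64.91862286809662 0.1083312339028605
```

>>> arm_command(commands=[-0.02,0,-0.08,0,0,-8,0.8,-0.06,-0.02,-0.08,0,0,-16,0.8,-0.1,-0.035,-0.08,0,0,-24,0.8,-0.14,-0.05,-0.08,0,0,-32,0.8,-0.18,-0.062,-0.08,0,0,-40,0.8,-0.21,-0.072,-0.08,0,0,-40,0.8,-0.238,-0.082,-0.08,0,0,-40,0.8,-0.238,-0.082,-0.08,0,0,-40,0.8])

```text
t: 14.1
eef_pos: [0.5181, 0.2373, 0.3019]
tool_rot: [-0.001, 0.979, -0.206, -0.001]
contact_force: [0.9, 0.7, -0.1]
gripper_width: 0.799
grasp_force: 0.0
```

```bash
python3 - <<'E'
from h import *
t=read_camera("top");np.save("t5.npy",t,allow_pickle=True)
cv2.imwrite("pics/t5.png",cv2.convertScaleAbs(cv2.resize(t["img"][160:220,325:405,::-1],None,fx=8,fy=8,interpolation=2),alpha=1.4))
E
```

```text
(no output)
```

View pics/t5.png

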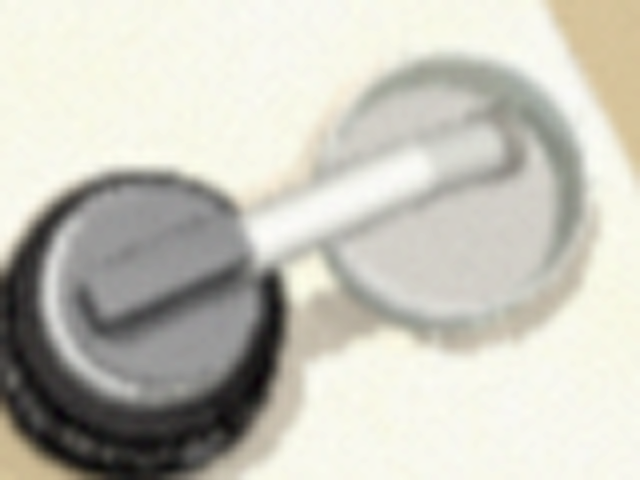

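```bash
python3 - <<'E'
from h import *
t=np.load("t5.npy",allow_pickle=True).item()
f=lambda p:(np.float64(p)+.5)/8-.5+[325,160]
a=lambda d:np.degrees(np.arctan2(d[1],d[0]))
D=onz(t,f([[450,189]]),.045)[0];S=onz(t,f([[250,240],[480,148]]),.112);L=onz(t,f([[149,288]]),.117)[0]
print("dish",D,"spout",S,a(S[1]-S[0]),"lid",L)
for M in (L,np.array([.5505,-.0172,0])):
    u=np.radians(a(S[1]-S[0]));print(a(D-M),np.hypot(*(D-M)[:2]),"tip",M[:2]+.115*np.array([np.cos(u),np.sin(u)]))
E
```

```text
dish [ 0.59686907 -0.11850989  0.045     ] spout [[ 0.5653067  -0.04688485  0.112     ]
 [ 0.59591774 -0.11683431  0.112     ]] -66.36502014549436 lid [ 0.54878279 -0.01615942  0.117     ]
-64.83493353846742 0.1130836391929514 tip [ 0.59488726 -0.12151301]
-65.40664820758019 0.11141716726992108 tip [ 0.59660447 -0.12255359]
```

```bash
python3 -c "
from station import *
print(hand_in())"
```

```text
the job is handed in; nothing more can be done
None
```

The cap is screwed into the mill about 66° past the gap and stands upright; by camera its spout outlet is within about 4 mm of the dish's centre. I released it, pulled the arm clear and handed in at about 14 s, and the arm touched nothing else.

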